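# Close a split bearing housing on its dowels and hold the joint shut

## Robot

A 6-joint arm with a two-finger parallel gripper is mounted at the origin on the work surface. World frame = base frame: x ahead of the robot, y to its left, z up, the work surface at z = 0. Lengths are in m, angles in rad, forces in N, time in s.
With the tool pointing down it reaches from about 0.25 to 0.725 m from the base axis. Payload 4 kg.
Tool frame: the origin (TCP) lies between the finger pads; the fingertips stand 17 mm ahead of it and the grasp point (between the pads) lies 2 mm behind it; z points along the fingers, x is the direction in which the jaws open and shut, and the axes are right-handed (so a half turn about z gives the same grasp; the last joint's range is limited). The gripper opens to 85 mm and grips with 20 to 120 N. Pads are 22 mm wide; open, the fingers measure 114 mm over their backs; the gripper's body (76 mm by 85 mm) begins 54 mm behind the grasp point. The pads swing forward as they close: fully open they stand 13 mm farther back than shut.
Start: joints at [0, 0.241, 0.005, 1.335, 0, 1.571], TCP at [0.5, -0, 0.248] pointing down, gripper open.
Joint ranges: [-2.72, 2.72], [-1.05, 1.87], [-1.09, 1.28], [-1.99, 2.15], [-1.42, 1.44], [-3.14, 3.14]. Speed limits (rad/s): [2.79, 2.79, 3.14, 3.14, 3.14, 3.14].

## Interface

Orientations are given as a unit quaternion [x, y, z, w].
In Python, from workcell import telemetry, cams, workorder gives the robot as it stands. The module is installed in compiled form; this text tells all that it offers.
- The arm moves only by the tool apply_moves, never from a script. Its argument "moves" is a list that holds one entry, the list of rows, each a list of 4 numbers: the shift along the tool's x, y, z in mm, then the turn about the tool's z in degrees. A call has exactly 10 rows; each row shifts and turns the pose as measured when the row begins, along the tool's axes as they then stand; what a row does not reach is not made up. A row lasts 1/10 s, in which the tool goes at most 50 mm and 8.59 degrees, less where a joint would pass 70% of its speed; a pose out of reach is approached as far as the arm can. A call with a gripper value outside its range is refused whole. "hand" is the gripper's target within -1 to 1 (fully open at 1, half-way at 0, shut at -1), set as the call begins (left out, the last holds). The fingers move at their own pace and stop on an object; the grip force is fixed at half the most. Time passes only in rows, so rows that do not move let the fingers close, or fill a call up. It gives the time, the measured TCP pose, the force and the opening at its end, in the units of the state.
- telemetry.get_obs(): the state, without advancing time (a new reading comes with each control period).
- cams.camera(name): name is "scene" or "side" or "wrist"; returns a dict with "color" (420x560x3 uint8, red, green, blue), "fovy" (degrees; the focal length in pixels is half the picture's height over the tangent of half this angle, whatever the lens; pixels are square), "cx", "cy" (the principal point, pixels), "camera_from_world" (4x4, takes a point from world to camera coordinates). Camera axes: x right, y down, z forward; pixel columns grow to the right and rows downward; lengths in m; the calibration is good to about 2 mm. The wrist camera is an equidistant fisheye: a pixel r from the principal point sees the ray r / f radians off the axis. A picture is of the moment at which its call begins. There is no depth.
- workorder.job_done(): hands the job in, once; it reports no verdict.
The state is a dict: "clock": time; "joint_pos": joint angles; "joint_vel": joint speeds; "tau": joint torques, N m; "eef_pos": TCP position; "tool_rot": TCP orientation; "ft_force": force on the tool from outside, world axes, zero at the start; "ft_torque": the same for the moment, N m; "grip_width": finger opening in m.
Only numpy, scipy, OpenCV 4.12 (cv2) and the standard library are available. Lean on these libraries where they do the work, as an engineer would, in place of code of your own. Each camera call takes 0.05 s, during which the arm holds its last target. There are 200 camera calls.

## Task

Take the loose dust cover by its handle off the dowels of the bottom half of the split bearing housing and lay it flat on the rubber mat. Then pick up the housing's top half, the arched cap standing on two parallels, and seat it fully home on the dowels, its lubricator boss at the same end as the bottom half's drain plug. Finish while still gripping the cap and pushing it down with about 15 N, so that the joint stays shut for the feeler gauge check, and leave the other gear on the plate where it is.

Things in the scene. Friction and masses are not known exactly. Their poses are not given: they have to be found in the camera images.
- joint_face (a point): bottom half of the split bearing housing: grey cast iron, bolted to a steel setting plate (180 x 100 x 12 mm), immovable. Point: centre of its flat joint face (116 x 40 mm), on the axis of the 40 mm bore, 62 mm above the surface plate, whose top is at z = 40 mm. z up, x along the length towards the drain plug, y along the bore between end faces 40 mm apart. The cover starts on it
- dowel_plug_end (a point): foot (on the joint face) of the steel dowel at the drain plug's end: x +46, y +10 mm from joint_face. Dowels are 8 mm in diameter and stand 14 mm up from the joint face; the upper 7 mm taper to 4 mm
- dowel_other_end (a point): foot of the other dowel, alike, x -46, y +10 mm from joint_face
- drain_plug (a point): tip of the drain plug, a 17 mm round boss with a hex plug sticking out 12 mm from the +x end of the bottom half, 14 mm below its joint face
- cover_handle (a point): loose aluminium dust cover, 130 g: plate 116 x 44 x 4 mm, two 13 mm holes sitting loosely over the dowels, and a bridge handle: a bar 60 mm long, 12 wide, 12 thick, 20 mm free under it, its top 36 mm above the cover's underside. Point: centre of the bar, 30 mm above the underside. z up, x along bar and cover, y across. At the start its axes are the bottom half's
- cap_centre (a point): top half (cap), loose grey cast iron, about 0.6 kg: an arch (outer radius 38, bore radius 20 mm) with a foot 28 mm long, 18 mm high at each end; 116 mm long, 38 high, 40 wide between flat upright end faces. Grip it across these at the crown, solid from 20 to 38 mm up. Point: centre, half-way up (19 mm). z up, x along the length towards the lubricator boss, y along the bore
- cap_joint (a point): middle of the cap's underside (its joint face), on the bore axis, 19 mm below cap_centre. At the start it stands level on two steel parallels (125 x 10 mm, 20 high), one under each foot, running along the cap's y. Dowel holes, 10 mm diameter, go through the feet at x = +46 and -46, y = +10 mm; the like holes at y = -10 mm are for bolts. Seated, its axes are joint_face's; turned half round it cannot go on
- cap_boss (a point): on the axis of the cap's lubricator boss (17 mm diameter, on the +x side of the arch, leaning out 38 degrees from vertical, ends in a grease nipple about 55 mm above the underside); the point lies x +30 mm and 38 mm up from the middle of the underside
- mat: black rubber mat, 200 (its x) x 140 (its y) x 6 mm, fixed flat on the surface plate; origin at the centre of its underside, its top 6 mm higher
- parallel_c_mid (a point): centre of a third steel parallel, 125 (its y) x 10 x 20 mm high, lying alone on the plate nearer the robot; not part of the job
- feelers_mid (a point): centre of a folded feeler gauge set, 104 (its y) x 18 x 17 mm high, on the plate nearer the robot; not part of the job
- square_mid (a point): middle of a black granite square, a 120 mm long, 20 mm thick and 160 mm high triangle standing on edge on the plate; not part of the job
- sight_glass_mid (a point): middle of a brass sight glass fitting, 38 mm diameter and 78 mm high, standing on the plate; not part of the job
Things that resemble listed ones, but are neither listed nor needed, are in the scene too. What is meant by the part that bears cover_handle is not pink, and is the smaller of those in its own colour.

How it is judged:
On the way, in this order (a step that is already met when the one before it is completed fails the run):
1. the dust cover is lifted clear of the dowels (z of cover_handle in the frame of joint_face above 0.048 m), for 0.1 s.
2. the dust cover lies flat on the rubber mat, let go (contact force between cover and mat above 0.4 N and angle between cover_handle's own z axis and vertical below 0.08 rad and contact force between the fingers and cover below 0.1 N), for 0.2 s.
3. the cap is fully home on the dowels, the right way round (z of cap_joint in the frame of joint_face below 0.002 m and horizontal distance between cap_joint and joint_face below 0.003 m and angle between the x axis of cap_joint and the x axis of joint_face, either way round below 0.05 rad and x of cap_boss in the frame of joint_face above 0.02 m), for 0.2 s.
At the end, for the whole second after the job is handed in: cap home on the dowels (joint shut to 2 mm, centred to 3 mm, turned under 0.05, tilted under 0.04 rad), boss at the drain plug's end, still gripped and pressed so that the joint carries 10 to 50 N (5 to 6.5 N is the cap's weight); cover flat on the mat, let go (all of step 2 and all of step 3 and z of cap_joint in the frame of joint_face above -0.003 m and angle between the z axis of cap_joint and the z axis of joint_face, either way round below 0.04 rad and contact force between the fingers and cap above 5 N and contact force between cap and housing between 10 and 50 N); the arm keeps its last pose, push and grip.
It fails at once if the third parallel, the feeler gauges, the granite square or the sight glass is shifted by more than 25 mm (distance of any of parallel_c_mid, feelers_mid, square_mid, sight_glass_mid from where it was at the start of the episode above 0.025 m).
It also fails if it takes over 54 s, if anything falls off the work surface, if the arm or the gripper's body presses on something with over 40 N, if the wrist force passes 120 N, or if a joint passes its speed limit or range.

## Working session

There is one attempt and no reset: what is moved stays moved. The work goes in short steps, Python scripts to look and compute and a tool call to move; the robot and the scene stay as the last step left them, time stands still between calls to the robot, and variables do not carry over. Pictures are saved under pics/ and viewed, about 8 in all and at most 12, crops included, and the job is handed in when it is done.

Besides the shell and the picture viewer there is one more tool, called after ">>>" as a command line: name --argument value ..., lists and objects as JSON in quotes. apply_moves: Moves the arm, as the interface text tells. Its arguments: {"type":"object","properties":{"moves":{"type":"array"},"hand":{"type":"number"}},"required":["moves"]}

```bash
mkdir -p pics
cat > h.py <<'E'
import numpy as np, cv2
from workcell import telemetry, cams, workorder
def shot(n,name):
    c=cams.camera(n); cv2.imwrite(f'pics/{name}.png',c['color'][:,:,::-1]); np.savez(f'pics/{name}.npz',**c); return c
def load(name): return dict(np.load(f'pics/{name}.npz'))
def ray(c,u,v):
    f=210/np.tan(np.radians(float(c['fovy']))/2); T=c['camera_from_world']
    x,y=(u-c['cx'])/f,(v-c['cy'])/f
    if c.get('fish'):
        r=np.hypot(x,y); d=np.array([x/r*np.sin(r),y/r*np.sin(r),np.cos(r)]) if r>1e-9 else np.array([0,0,1.])
    else: d=np.array([x,y,1.])
    R=T[:3,:3]; return -R.T@T[:3,3], R.T@d
def onz(c,u,v,z):
    o,d=ray(c,u,v); return o+d*(z-o[2])/d[2]
def tri(c1,p1,c2,p2):
    o1,d1=ray(c1,*p1); o2,d2=ray(c2,*p2)
    s=np.linalg.lstsq(np.c_[d1,-d2],o2-o1,rcond=None)[0]
    a,b=o1+s[0]*d1,o2+s[1]*d2; return (a+b)/2,np.linalg.norm(a-b)
def wl(name):
    c=load(name); c['fish']=True; return c
E
python3 - <<'E'
from h import *
a=shot('scene','s0');b=shot('side','d0');w=shot('wrist','w0')
for c in(a,b,w): print(c['fovy'],c['cx'],c['cy'],np.round(c['camera_from_world'],3).tolist())
im=lambda c:c['color'][:,:,::-1]
cv2.imwrite('pics/sd0.png',cv2.resize(np.vstack([im(a),im(b)]),None,fx=.714,fy=.714)) 
print({k:np.round(v,3).tolist() for k,v in telemetry.get_obs().items()})
E
```

```text
50.57374761349101 281.25675325150763 210.77561135925552 [[-0.009, 1.0, -0.011, -0.006], [0.849, 0.002, -0.529, -0.338], [-0.529, -0.014, -0.849, 1.341], [0.0, 0.0, 0.0, 1.0]]
57.87523339734763 286.9431823543862 204.49635900835275 [[0.986, -0.167, 0.002, -0.433], [-0.112, -0.673, -0.731, 0.114], [0.124, 0.72, -0.682, 1.031], [0.0, 0.0, 0.0, 1.0]]
65.70646984690485 278.20065071472516 207.07511417356451 [[1.0, 0.0, -0.001, -0.499], [0.0, -0.959, 0.284, -0.036], [-0.001, -0.284, -0.959, 0.378], [0.0, 0.0, 0.0, 1.0]]
{'clock': 0.15, 'joint_pos': [-0.0, 0.241, 0.004, 1.335, 0.0, 1.571], 'joint_vel': [-0.002, -0.003, 0.004, -0.0, 0.0, 0.0], 'tau': [-0.002, -37.263, 25.264, 0.012, -0.0, 0.0], 'eef_pos': [0.5, -0.0, 0.248], 'tool_rot': [1.0, -0.0, -0.001, -0.0], 'ft_force': [-1.301, 0.469, 0.025], 'ft_torque': [-0.016, -0.014, -0.019], 'grip_width': 0.086}
```

View pics/s0.png

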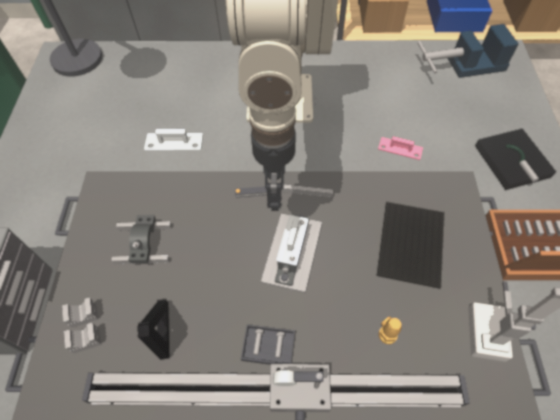

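View pics/d0.png

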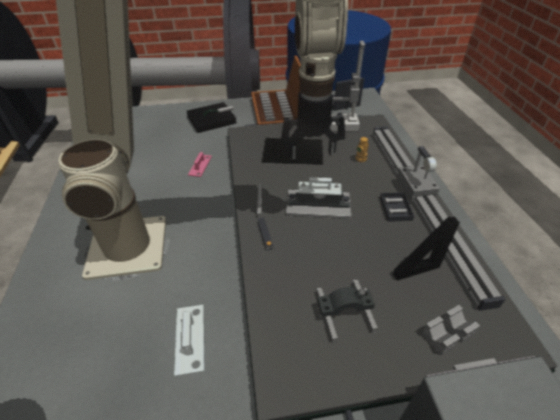

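View pics/w0.png

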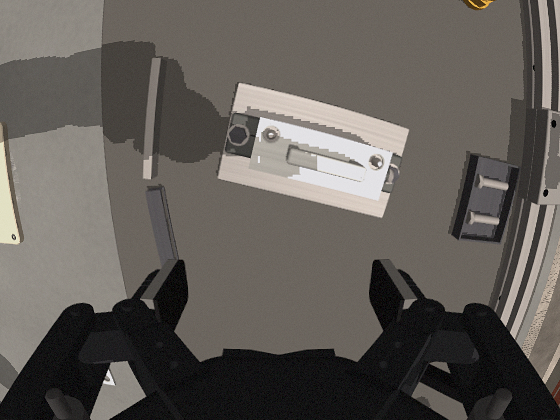

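Scene view: the silver cover sits on the housing at (292,240). There is a larger silver lookalike at (173,140) and a pink one at (400,147). The cap is at (142,238), the mat at (412,243), the feelers at about (262,190), the lone parallel at about (310,190), the square at (160,328) and the sight glass at (391,328). I choose the cover on the housing, which is the smaller silver one. Next is one close crop.

Run:
```python
from h import *
a,b,w=[load(n)['color'][:,:,::-1] for n in('s0','d0','w0')]
Z=lambda im,x,y,W,H,s:cv2.resize(im[y:y+H,x:x+W],None,fx=s,fy=s,interpolation=cv2.INTER_CUBIC)
A=Z(w,210,75,200,150,4) # 800x600 -> shrink
A=cv2.resize(A,(500,375)); B=Z(a,105,205,75,94,4)[:375]
C=Z(b,305,265,100,75,3);D=Z(b,280,165,80,75,3);E_=Z(a,255,205,75,75,3)
top=np.hstack([A,B]); bot=np.hstack([C,D,E_]); 
cv2.imwrite('pics/crop1.png',np.vstack([top,np.hstack([bot,np.zeros((225,800-bot.shape[1],3),np.uint8)]) if bot.shape[1]<800 else bot[:,:800]]))
```

```text
(no output)
```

View pics/crop1.png

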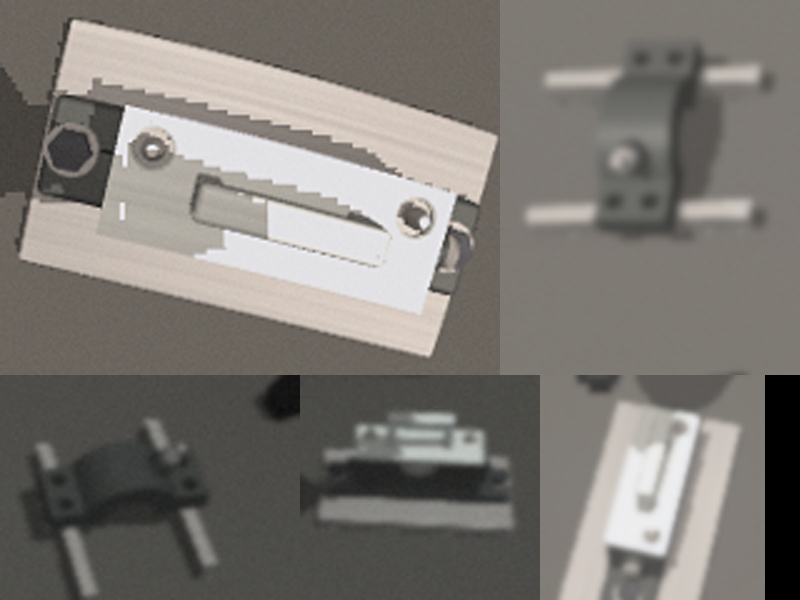

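Run:
```python
from h import *
w=wl('w0'); P=lambda x,y,z:onz(w,210+x/2.5,75+y/2.5,z)
print('cam',ray(w,1,1)[0])
d=[P(152,148,.116),P(416,217,.116)]; cc=[P(*p,.106) for p in((125,105),(458,193),(424,315),(97,235))]
print('dow',np.round(d,4),np.round(np.mean(d,0),4),np.linalg.norm(d[1]-d[0]),np.degrees(np.arctan2(*(d[1]-d[0])[1::-1])))
print('cor',np.round(cc,4),np.round(np.mean(cc,0),4),np.linalg.norm(cc[1]-cc[0]),np.linalg.norm(cc[3]-cc[0]))
print('plate',[np.round(P(*p,.052),3).tolist() for p in((72,18),(498,135),(432,355),(20,260))])
s=load('s0'); S=lambda x,y,z:onz(s,105+x/4-125,205+y/4,z)
print('cap feet holes z.078', [np.round(onz(s,105+(x-500)/4,205+y/4,.078),4).tolist() for x,y in((640,57),(676,57),(614,202),(650,202))])
print('boss z.115',np.round(onz(s,105+(626-500)/4,205+158/4,.112),4))
print('mat',[np.round(onz(s,*p,.046),3).tolist() for p in((387,204),(444,210),(440,283),(379,275))])
```

```text
cam [0.49913701 0.07239428 0.37286124]
dow [[0.4931 0.0561 0.116 ]
 [0.5795 0.0352 0.116 ]] [0.5363 0.0457 0.116 ] 0.0888473227220567 -13.602296797475514
cor [[ 0.4842  0.0697  0.106 ]
 [ 0.5975  0.0426  0.106 ]
 [ 0.5881 -0.0009  0.106 ]
 [ 0.4745  0.0266  0.106 ]] [0.5361 0.0345 0.106 ] 0.11652297869350708 0.04419351878686948
plate [[0.461, 0.104, 0.052], [0.634, 0.062, 0.052], [0.611, -0.034, 0.052], [0.438, 0.007, 0.052]]
cap feet holes z.078 [[0.4703, -0.316, 0.078], [0.4703, -0.2951, 0.078], [0.5635, -0.3138, 0.078], [0.5634, -0.2939, 0.078]]
boss z.115 [ 0.5539 -0.2991  0.112 ]
mat [[0.407, 0.268, 0.046], [0.423, 0.403, 0.046], [0.612, 0.36, 0.046], [0.594, 0.229, 0.046]]
```

The crop confirms the layout. The smaller silver cover is on the housing, with its dowels at (271,134) and (376,162) in the wrist view. Both are on the +y side, so the drain plug is at the far (+x world) end, yaw about -13.6°. The cap's boss is at its far end too, cap yaw about +1°.

>>> apply_moves --moves '[[[18, -17, 5, -7.65], [18, -17, 5, -7.65], [0, 0, 6, -7.65], [0, 0, 6, -7.65], [0, 0, 6, -7.65], [0, 0, 6, -7.65], [0, 0, 6, -7.65], [0, 0, 6, -7.65], [0, 0, 6, -7.65], [0, 0, 6, -7.65]]]' --hand 1

```text
clock: 1.15
eef_pos: [0.5323, 0.0377, 0.184]
tool_rot: [0.768, 0.64, -0.003, -0.002]
ft_force: [-0.4, -0.5, 0.5]
grip_width: 0.0852
```

```bash
cat >> h.py <<'E'
from scipy.spatial.transform import Rotation as Ro
def go(tx,ty,tz,yaw):
    "remaining shift in tool axes (mm), turn (deg) to target; yaw = world yaw of tool x"
    s=telemetry.get_obs(); R=Ro.from_quat(s['tool_rot']).as_matrix(); p=np.array(s['eef_pos'])
    y=np.degrees(np.arctan2(R[1,0],R[0,0])); d=R.T@(np.array([tx,ty,tz])-p)*1000
    print('t%.2f'%s['clock'],'pos',np.round(p,4),'yaw %.2f'%y,'j',np.round(s['joint_pos'],2),'F',np.round(s['ft_force'],1),'w',round(float(s['grip_width']),4),'tilt',np.round(R[:,2],3))
    t=-(yaw-y); print('shift now-axes',np.round(d,1),'turn %.2f'%t, 'after-turn axes', np.round(Ro.from_euler('z',-t,degrees=True).as_matrix()@d,1))
E
python3 -c "
from h import *
shot('wrist','w1'); go(.5361,.0345,.132,76.4)"
```

```text
t1.20 pos [0.5316 0.0376 0.1827] yaw 79.83 j [ 0.07  0.35 -0.02  1.21 -0.    0.25] F [-0.5  0.4 -0.7] w 0.0855 tilt [-0.011 -0.001 -1.   ]
shift now-axes [-2.2  5.5 50.7] turn 3.43 after-turn axes [-1.8  5.7 50.7]
```

View pics/w1.png

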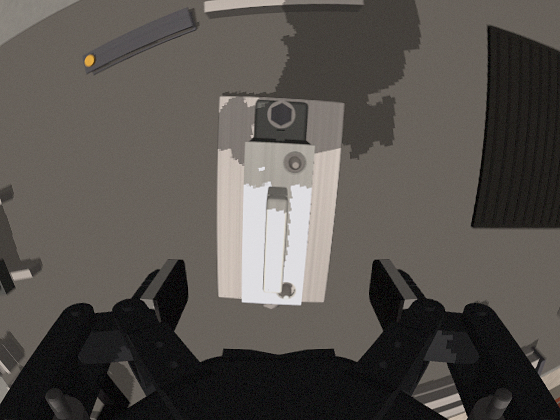

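Wrist view: the bar runs upright at about (277,245), centred between the pads at (180,285) and (380,285). Going down and closing.

>>> apply_moves --moves '[[[-1, 3, 8, 1.8], [-1, 3, 10, 1.8], [0, 0, 10, 0], [0, 0, 10, 0], [0, 0, 9, 0], [0, 0, 4, 0], [0, 0, 1, 0], [0, 0, 0, 0], [0, 0, 0, 0], [0, 0, 0, 0]]]'

```text
clock: 2.2
eef_pos: [0.5365, 0.0343, 0.1262]
tool_rot: [0.792, 0.611, -0.005, -0.003]
ft_force: [0.3, -0.3, -0.4]
grip_width: 0.0852
```

```bash
python3 -c "
from h import *
go(.5361,.0345,.132,76.4)"
```

```text
t2.20 pos [0.5365 0.0343 0.1262] yaw 75.32 j [ 0.06  0.41 -0.09  1.08 -0.    0.32] F [ 0.3 -0.3 -0.4] w 0.0852 tilt [-0.012 -0.001 -1.   ]
shift now-axes [ 0.1 -0.5 -5.8] turn -1.08 after-turn axes [ 0.1 -0.5 -5.8]
```

>>> apply_moves --moves '[[[0, 0, -5, -1], [0, 0, 0, 0], [0, 0, 0, 0], [0, 0, 0, 0], [0, 0, 0, 0], [0, 0, 0, 0], [0, 0, 0, 0], [0, 0, 0, 0], [0, 0, 0, 0], [0, 0, 0, 0]]]' --hand -1

```text
clock: 3.2
eef_pos: [0.5376, 0.0342, 0.1334]
tool_rot: [0.786, 0.618, -0.004, -0.002]
ft_force: [-0.5, 0.8, 1.1]
grip_width: 0.0105
```

```bash
python3 -c "
from h import *
go(.5361,.0345,.22,76.4)"
```

```text
t3.20 pos [0.5376 0.0342 0.1334] yaw 76.40 j [ 0.06  0.4  -0.08  1.1  -0.    0.3 ] F [-0.5  0.8  1.1] w 0.0105 tilt [-0.009 -0.001 -1.   ]
shift now-axes [ -0.4  -2.3 -86.6] turn 0.00 after-turn axes [ -0.4  -2.3 -86.6]
```

>>> apply_moves --moves '[[[0, 0, -15, 0], [0, 0, -25, 0], [0, 0, -25, 0], [0, 0, -15, 0], [0, 0, 0, 0], [15, -5, 0, 0], [30, -10, 0, 0], [40, -14, 0, 0], [40, -14, 0, 0], [40, -14, 0, 0]]]'

```text
clock: 4.2
eef_pos: [0.5169, 0.2109, 0.206]
tool_rot: [0.789, 0.614, -0.011, -0.007]
ft_force: [0.9, -0.8, -1.9]
grip_width: 0.0109
```

```bash
python3 -c "
from h import *
go(.509,.315,.1,76.4)"
```

```text
t4.20 pos [0.5169 0.2109 0.206 ] yaw 75.78 j [0.38 0.4  0.11 1.31 0.01 0.63] F [ 0.9 -0.8 -1.9] w 0.0109 tilt [-0.026 -0.003 -1.   ]
shift now-axes [100.  -30.6 105.8] turn -0.62 after-turn axes [100.3 -29.5 105.8]
```

>>> apply_moves --moves '[[[35, -10, 0, 0], [25, -7, 0, 0], [10, -4, 10, 0], [5, -2, 20, 0], [0, 0, 20, 0], [0, 0, 10, 0], [0, 0, 0, 0], [0, 0, 0, 0], [0, 0, 0, 0], [0, 0, 0, 0]]]'

```text
clock: 5.2
eef_pos: [0.5012, 0.2984, 0.132]
tool_rot: [0.786, 0.618, -0.019, -0.009]
ft_force: [0.7, 0.2, -1.5]
grip_width: 0.0107
```

```bash
python3 -c "
from h import *
go(.509,.315,.08,76.4); shot('wrist','w2')"
```

```text
t5.20 pos [0.5012 0.2984 0.132 ] yaw 76.37 j [0.53 0.5  0.08 1.19 0.01 0.77] F [ 0.7  0.2 -1.5] w 0.0107 tilt [-0.041 -0.01  -0.999]
shift now-axes [19.   5.6 51.5] turn -0.03 after-turn axes [19.   5.6 51.5]
```

View pics/w2.png

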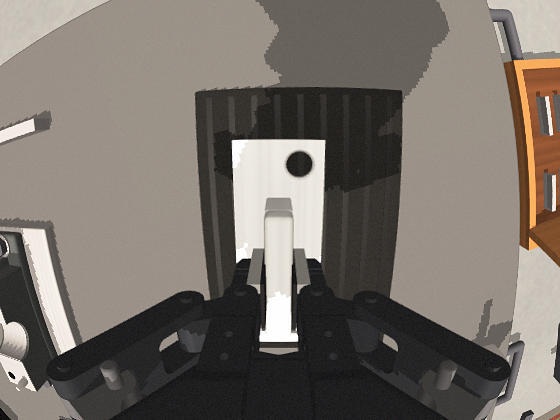

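Wrist view: the cover is held by its bar at (280,265) above the mat, which spans (195–402, 90–300). The tool has picked up a lean of about 0.04 rad, so I will watch that.

>>> apply_moves --moves '[[[6, 2, 8, 0], [8, 2, 10, 0], [4, 2, 10, 0], [0, 0, 8, 0], [0, 0, 5, 0], [0, 0, 3, 0], [0, 0, 2, 0], [0, 0, 0, 0], [0, 0, 0, 0], [0, 0, 0, 0]]]'

```text
clock: 6.25
eef_pos: [0.5111, 0.3156, 0.0823]
tool_rot: [0.786, 0.618, -0.018, -0.009]
ft_force: [0.4, 0.5, -1.2]
grip_width: 0.0106
```

```bash
python3 -c "
from h import *
go(.509,.315,.078,76.4)"
```

```text
t6.25 pos [0.5111 0.3156 0.0823] yaw 76.33 j [0.55 0.58 0.07 1.1  0.01 0.79] F [ 0.4  0.5 -1.2] w 0.0106 tilt [-0.039 -0.008 -0.999]
shift now-axes [-1.  -1.7  4.3] turn -0.07 after-turn axes [-1.  -1.7  4.3]
```

>>> apply_moves --moves '[[[0, 0, 1, 0], [0, 0, 1, 0], [0, 0, 1, 0], [0, 0, 0.5, 0], [0, 0, 0, 0], [0, 0, 0, 0], [0, 0, 0, 0], [0, 0, 0, 0], [0, 0, 0, 0], [0, 0, 0, 0]]]'

```text
clock: 7.25
eef_pos: [0.5116, 0.3159, 0.0797]
tool_rot: [0.786, 0.618, -0.017, -0.009]
ft_force: [0.1, 0.9, -1.2]
grip_width: 0.011
```

>>> apply_moves --moves '[[[0, 0, 0, 0], [0, 0, 0, 0], [0, 0, 0, 0], [0, 0, 0, 0], [0, 0, 0, 0], [0, 0, 0, 0], [0, 0, 0, 0], [0, 0, -2, 0], [0, 0, -10, 0], [0, 0, -20, 0]]]' --hand 1

```text
clock: 8.25
eef_pos: [0.5114, 0.3153, 0.1111]
tool_rot: [0.786, 0.618, -0.019, -0.009]
ft_force: [0.5, -0.2, 0.3]
grip_width: 0.0852
```

```bash
python3 -c "
from h import *
go(.517,-.305,.2,91)"
```

```text
t8.25 pos [0.5114 0.3153 0.1111] yaw 76.33 j [0.55 0.55 0.11 1.17 0.01 0.78] F [ 0.5 -0.2  0.3] w 0.0852 tilt [-0.041 -0.01  -0.999]
shift now-axes [-603.   149.   -83.1] turn -14.67 after-turn axes [-621.1   -8.6  -83.1]
```

>>> apply_moves --moves '[[[0, 0, -15, -3], [0, 0, -20, -4], [0, 0, -20, -4], [0, 0, -12, -3.5], [-10, 0, -5, 0], [-25, 0, 0, 0], [-40, 0, 0, 0], [-45, 0, 0, 0], [-45, 0, 0, 0], [-45, 0, 0, 0]]]'

```text
clock: 9.25
eef_pos: [0.5209, 0.1037, 0.1951]
tool_rot: [0.697, 0.717, -0.012, -0.009]
ft_force: [0.5, -0.5, 0.4]
grip_width: 0.0852
```

```bash
python3 -c "
from h import *
go(.517,-.305,.2,91); shot('side','d1')"
```

```text
t9.25 pos [0.5209 0.1037 0.1951] yaw 91.57 j [0.2  0.35 0.02 1.27 0.   0.17] F [ 0.5 -0.5  0.4] w 0.0852 tilt [-0.03  -0.004 -1.   ]
shift now-axes [-408.5  -15.2   -3. ] turn 0.57 after-turn axes [-408.6  -11.1   -3. ]
```

>>> apply_moves --moves '[[[-45, 0, 0, 0], [-45, 0, 0, 0], [-45, 0, 0, 0], [-45, 0, 0, 0], [-45, 0, 0, 0], [-45, 0, 0, 0], [-45, 0, 0, 0], [-35, -3, 0, 0], [-20, -3, 0, 0], [0, 0, 0, 0]]]'

```text
clock: 10.3
eef_pos: [0.513, -0.2902, 0.1996]
tool_rot: [0.708, 0.706, -0.015, -0.007]
ft_force: [-1.0, 0.6, -0.9]
grip_width: 0.0855
```

```bash
python3 -c "
from h import *
go(.517,-.305,.2,91); shot('wrist','w3')"
```

```text
t10.30 pos [ 0.513  -0.2902  0.1996] yaw 89.85 j [-0.5   0.46  0.19  1.33 -0.02 -0.5 ] F [-1.   0.6 -0.9] w 0.0855 tilt [-0.032 -0.011 -0.999]
shift now-axes [-14.8   4.   -0.3] turn -1.15 after-turn axes [-14.9   3.7  -0.3]
```

View pics/w3.png

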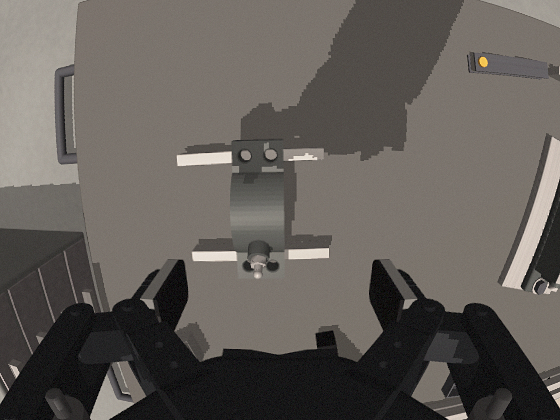

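Wrist view: the cap's near-foot holes are at (246,155) and (271,155), the far holes at (249,265) and (272,265) beside the boss at (259,258). The crown edges are at u = 232 and 284.

Run:
```python
from h import *
w=wl('w3'); im=w['color'][:,:,::-1]
for p in((246,155),(271,155),(249,266),(272,266)): print(p,np.round(onz(w,*p,.078),4))
print('crown edges z.098',np.round([onz(w,231.5,210,.098),onz(w,284.5,210,.098)],4))
print('near foot end z.078',np.round([onz(w,258,140,.078),onz(w,258,279,.078)],4), 'par',np.round([onz(w,178,160,.06),onz(w,324,155,.06),onz(w,193,257,.06),onz(w,330,253,.06)],3))
cv2.imwrite('pics/w3c.png',cv2.resize(im[125:295,165:345],None,fx=3.5,fy=3.5,interpolation=cv2.INTER_CUBIC))
```

```text
(246, 155) [ 0.4684 -0.3159  0.078 ]
(271, 155) [ 0.4686 -0.2966  0.078 ]
(249, 266) [ 0.5613 -0.316   0.078 ]
(272, 266) [ 0.5611 -0.2965  0.078 ]
crown edges z.098 [[ 0.5069 -0.3254  0.098 ]
 [ 0.5068 -0.2863  0.098 ]]
near foot end z.078 [[ 0.4569 -0.3065  0.078 ]
 [ 0.5737 -0.3087  0.078 ]] par [[ 0.473 -0.377  0.06 ]
 [ 0.47  -0.253  0.06 ]
 [ 0.562 -0.37   0.06 ]
 [ 0.557 -0.245  0.06 ]]
```

View pics/w3c.png

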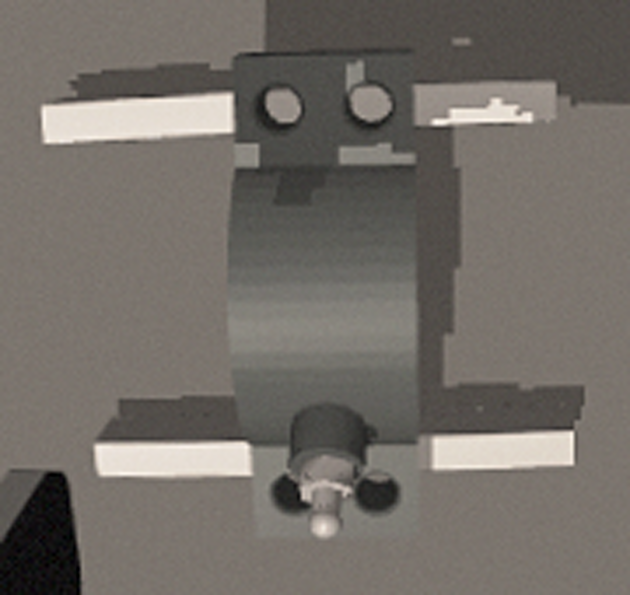

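The crop agrees with those pixels, giving a cap centre of about (0.515, -0.306) and yaw about +1°.

>>> apply_moves --moves '[[[-6, 1, 0, -1], [-6, 1, 5, 0], [-3, 0, 12, 0], [0, 0, 15, 0], [0, 0, 15, 0], [0, 0, 15, 0], [0, 0, 10, 0], [0, 0, 5, 0], [0, 0, 0, 0], [0, 0, 0, 0]]]'

```text
clock: 11.35
eef_pos: [0.5133, -0.2985, 0.1155]
tool_rot: [0.698, 0.716, -0.015, -0.01]
ft_force: [0.0, -0.5, -0.4]
grip_width: 0.0854
```

```bash
python3 -c "
from h import *
go(.5152,-.3062,.088,91)"
```

```text
t11.35 pos [ 0.5133 -0.2985  0.1155] yaw 91.50 j [-0.52  0.53  0.08  1.15 -0.02 -0.54] F [ 0.  -0.5 -0.4] w 0.0854 tilt [-0.035 -0.007 -0.999]
shift now-axes [-7.6  2.6 27.4] turn 0.50 after-turn axes [-7.5  2.7 27.4]
```

>>> apply_moves --moves '[[[-4, 1.5, 5, 0.5], [-3, 1.5, 8, 0], [-1, 0, 6, 0], [0, 0, 4, 0], [0, 0, 2, 0], [0, 0, 0, 0], [0, 0, 0, 0], [0, 0, 0, 0], [0, 0, 0, 0], [0, 0, 0, 0]]]'

```text
clock: 12.35
eef_pos: [0.5173, -0.3084, 0.0906]
tool_rot: [0.701, 0.713, -0.014, -0.008]
ft_force: [-0.4, 0.7, -0.3]
grip_width: 0.0857
```

```bash
python3 -c "
from h import *
go(.5152,-.3062,.088,91); shot('wrist','w4')"
```

```text
t12.35 pos [ 0.5173 -0.3084  0.0906] yaw 90.94 j [-0.53  0.56  0.07  1.1  -0.02 -0.54] F [-0.4  0.7 -0.3] w 0.0857 tilt [-0.031 -0.009 -0.999]
shift now-axes [ 2.3 -2.   2.6] turn -0.06 after-turn axes [ 2.3 -2.   2.6]
```

View pics/w4.png

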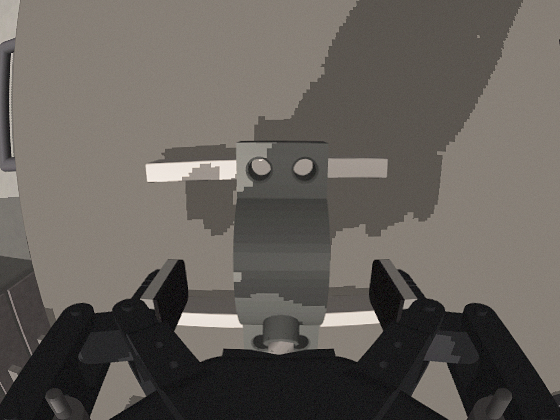

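Wrist view: the cap is centred between the pads at (180,285) and (378,285). Near holes are at (259,167) and (305,167), and the gripper hides most of the far foot.

Run:
```python
from h import *
w=wl('w4')
for p in((259,168),(305,168),(281,141.5)): print(p,np.round(onz(w,*p,.078),4))
print(np.round([onz(w,234,240,.096),onz(w,330,240,.096)],4))
```

```text
(259, 168) [ 0.4682 -0.3173  0.078 ]
(305, 168) [ 0.4678 -0.2973  0.078 ]
(281, 141.5) [ 0.4565 -0.3079  0.078 ]
[[ 0.495  -0.3262  0.096 ]
 [ 0.4942 -0.2875  0.096 ]]
```

>>> apply_moves --moves '[[[1, -1.5, 1.5, 0], [0.5, -1, 1, 0], [0, 0, 0, 0], [0, 0, 0, 0], [0, 0, 0, 0], [0, 0, 0, 0], [0, 0, 0, 0], [0, 0, 0, 0], [0, 0, 0, 0], [0, 0, 0, 0]]]'

```text
clock: 13.4
eef_pos: [0.5147, -0.3069, 0.0882]
tool_rot: [0.701, 0.713, -0.014, -0.008]
ft_force: [0.1, 0.6, 1.2]
grip_width: 0.0857
```

>>> apply_moves --moves '[[[0, 0, 0, 0], [0, 0, 0, 0], [0, 0, 0, 0], [0, 0, 0, 0], [0, 0, 0, 0], [0, 0, 0, 0], [0, 0, 0, 0], [0, 0, 0, 0], [0, 0, 0, 0], [0, 0, 0, 0]]]' --hand -1

```text
clock: 14.4
eef_pos: [0.5149, -0.3072, 0.0886]
tool_rot: [0.701, 0.713, -0.014, -0.007]
ft_force: [-1.0, -0.1, 1.1]
grip_width: 0.039
```

```bash
python3 -c "
from h import *
go(.5145,-.3068,.088,91); shot('wrist','w5')"
```

```text
t14.40 pos [ 0.5149 -0.3072  0.0886] yaw 90.93 j [-0.53  0.56  0.05  1.09 -0.02 -0.54] F [-1.  -0.1  1.1] w 0.039 tilt [-0.03  -0.01  -0.999]
shift now-axes [ 0.4 -0.4  0.6] turn -0.07 after-turn axes [ 0.4 -0.4  0.6]
```

View pics/w5.png

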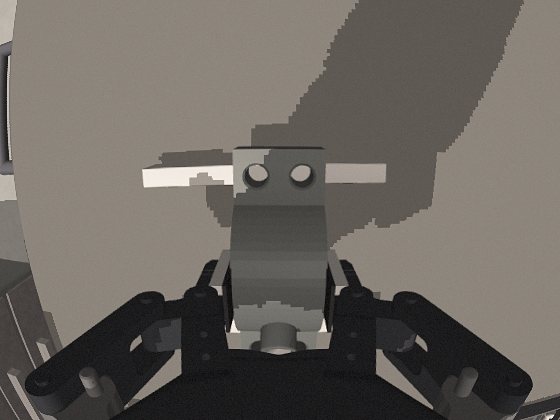

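Wrist view: the cap is gripped across its end faces, with near holes at (257,175) and (302,175). That is 10 pictures viewed. Lifting and carrying now.

Run:
```python
from h import *
w=wl('w5'); s=telemetry.get_obs(); p=np.array(s['eef_pos']); R=Ro.from_quat(s['tool_rot']).as_matrix()
h=[onz(w,257,175,.078),onz(w,302,175,.078),onz(w,279.5,148.5,.078)]
print(np.round(h,4)); 
print('rel to tcp, tool axes mm',[np.round(R.T@(q-p)*1000,1).tolist() for q in h])
```

```text
[[ 0.4685 -0.3168  0.078 ]
 [ 0.4682 -0.2974  0.078 ]
 [ 0.457  -0.3073  0.078 ]]
rel to tcp, tool axes mm [[-8.7, -46.2, 12.0], [10.6, -46.2, 11.8], [1.0, -57.6, 12.3]]
```

>>> apply_moves --moves '[[[0, 0, -5, 0], [0, 0, -12, 0], [0, 0, -20, 0], [0, 0, -25, 0], [0, 0, -25, 0], [0, 0, -15, 0], [0, 0, -8, 0], [10, 0, 0, 3], [20, 0, 0, 3], [30, 0, 0, 3]]]'

```text
clock: 15.45
eef_pos: [0.5168, -0.2454, 0.1984]
tool_rot: [0.759, 0.651, -0.018, -0.014]
ft_force: [-0.0, -0.1, -5.6]
grip_width: 0.0391
```

```bash
python3 -c "
from h import *
go(.5361,.0345,.2,76.4)"
```

```text
t15.45 pos [ 0.5168 -0.2454  0.1984] yaw 81.28 j [-0.43  0.44  0.16  1.33 -0.02 -0.28] F [-0.  -0.1 -5.6] w 0.0391 tilt [-0.045 -0.002 -0.999]
shift now-axes [279.5 -23.5  -3.1] turn 4.88 after-turn axes [276.5 -47.2  -3.1]
```

>>> apply_moves --moves '[[[25, -4, 0, 2.5], [25, -4, 0, 2], [25, -5, 0, 0], [25, -5, 0, 0], [20, -5, 0, 0], [10, -3, 0, 0], [5, -2, 0, 0], [0, 0, 0, 0], [0, 0, 0, 0], [0, 0, 0, 0]]]'

```text
clock: 16.45
eef_pos: [0.5138, -0.0996, 0.1951]
tool_rot: [0.784, 0.62, -0.022, -0.017]
ft_force: [0.8, 0.2, -5.3]
grip_width: 0.0389
```

Run:
```python
from h import *
go(.5361,.0345,.2,76.4); a=shot('wrist','w6'); b=shot('scene','s6')
f=lambda im,x,y,W,H,s:cv2.resize(im['color'][y:y+H,x:x+W,::-1],None,fx=s,fy=s,interpolation=cv2.INTER_CUBIC)
go(.5361,.0345,.2,76.4)
A=f(a,280,80,280,280,1.8)[:504]; B=f(b,245,200,85,145,3.5)[:504]
h=max(A.shape[0],B.shape[0]); P=lambda i:np.vstack([i,np.zeros((h-i.shape[0],i.shape[1],3),np.uint8)])
o=np.hstack([P(A),P(B)]); print(A.shape,B.shape,o.shape); cv2.imwrite('pics/c6.png',o)
```

```text
t16.45 pos [ 0.5138 -0.0996  0.1951] yaw 76.64 j [-0.19  0.36  0.02  1.29 -0.01  0.05] F [ 0.8  0.2 -5.3] w 0.0389 tilt [-0.055  0.    -0.998]
shift now-axes [135.6  -9.7  -6.1] turn 0.24 after-turn axes [135.6 -10.2  -6.1]
t16.55 pos [ 0.5138 -0.0997  0.1951] yaw 76.62 j [-0.19  0.36  0.02  1.29 -0.01  0.05] F [ 0.1 -0.1 -5. ] w 0.039 tilt [-0.055  0.    -0.998]
shift now-axes [135.6  -9.7  -6. ] turn 0.22 after-turn axes [135.6 -10.2  -6. ]
(504, 504, 3) (504, 298, 3) (504, 802, 3)
```

View pics/c6.png

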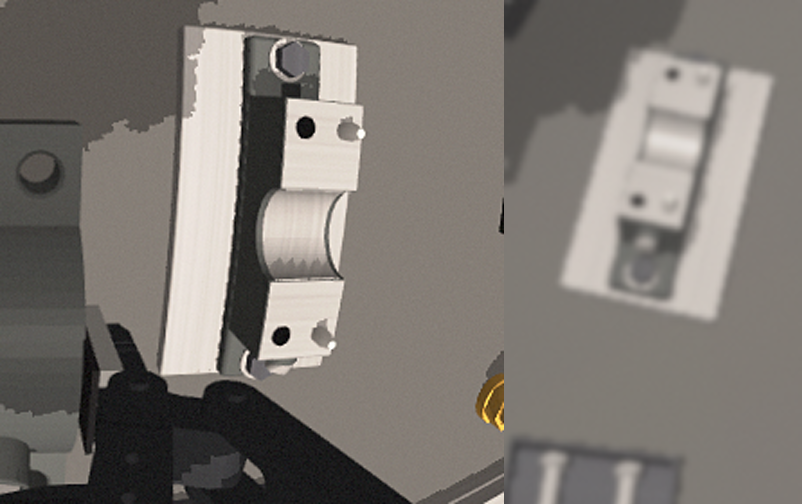

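Composite crop: the dowels (tips at crop (360,133) and (331,345)) and the joint-face bolt holes ((305,127) and (281,335)) are clear. The scene part shows the drain plug at the far (+x) end.

Run:
```python
from h import *
w=wl('w6'); s=load('s6'); W=lambda x,y,z:onz(w,280+x/1.8,80+y/1.8,z); S=lambda x,y,z:onz(s,245+(x-504)/3.5,200+y/3.5,z)
T=[W(359,133,.115),W(330,344,.115)]; H=[W(305.5,127,.102),W(281,335,.102)]; HS=[S(672,75,.102),S(638,200,.102)]; TS=[S(705,78,.115),S(671,203,.115)]
TP=[W(40,173,.0),]
for n,(a,b),sg in(('tip',T,10),('hole',H,-10),('holeS',HS,-10),('tipS',TS,10)):
    d=b-a; y=np.arctan2(d[1],d[0]); c=(a+b)/2-sg/1000*np.array([-np.sin(y),np.cos(y),0])
    print(n,np.round([a,b],4).tolist(),'len %.4f yaw %.2f'%(np.hypot(*d[:2]),np.degrees(y)),'centre',np.round(c[:2],4))
# cap holes in tool now (z of foot top below tcp ~10.6mm)
w5=wl('w6'); st=telemetry.get_obs();R=Ro.from_quat(st['tool_rot']).as_matrix();p=np.array(st['eef_pos'])
q=W(40,173,p[2]-.0106); print('cap hole rel tool',np.round(R.T@(q-p)*1000,1))
```

```text
tip [[0.4929, 0.0554, 0.115], [0.5822, 0.0338, 0.115]] len 0.0919 yaw -13.62 centre [0.5352 0.0349]
hole [[0.4883, 0.0367, 0.102], [0.5778, 0.015, 0.102]] len 0.0921 yaw -13.66 centre [0.5354 0.0356]
holeS [[0.4895, 0.0382, 0.102], [0.578, 0.017, 0.102]] len 0.0910 yaw -13.43 centre [0.536  0.0373]
tipS [[0.4993, 0.0587, 0.115], [0.5862, 0.037, 0.115]] len 0.0896 yaw -14.05 centre [0.5403 0.0381]
cap hole rel tool [ 10.7 -45.6  12.9]
```

>>> apply_moves --moves '[[[10, 0, 0, 0.2], [20, -1, 0, 0], [25, -2, 0, 0], [25, -2, 0, 0], [20, -2, 0, 0], [12, -1, 0, 0], [6, 0, 0, 0], [3, 0, 0, 0], [0, 0, 0, 0], [0, 0, 0, 0]]]'

```text
clock: 17.55
eef_pos: [0.5368, 0.023, 0.1937]
tool_rot: [0.788, 0.615, -0.021, -0.017]
ft_force: [-0.4, -0.9, -5.6]
grip_width: 0.0388
```

Run:
```python
from h import *
go(.5352,.0342,.165,76.36)
```

```text
t17.55 pos [0.5368 0.023  0.1937] yaw 75.95 j [0.04 0.38 0.06 1.3  0.   0.29] F [-0.4 -0.9 -5.6] w 0.0388 tilt [-0.054  0.    -0.999]
shift now-axes [10.8 -2.8 28.7] turn -0.41 after-turn axes [10.8 -2.7 28.7]
```

>>> apply_moves --moves '[[[4, -1, 1, -0.2], [4, -1, 2, -0.2], [2, -0.5, 3, 0], [1, 0, 3, 0], [0, 0, 3, 0], [0, 0, 3, 0], [0, 0, 3, 0], [0, 0, 2, 0], [0, 0, 1, 0], [0, 0, 0, 0]]]'

```text
clock: 18.55
eef_pos: [0.5352, 0.033, 0.1703]
tool_rot: [0.787, 0.616, -0.022, -0.017]
ft_force: [-0.2, -0.7, -5.0]
grip_width: 0.039
```

Run:
```python
from h import *
go(.5352,.0342,.155,76.36)
```

```text
t18.55 pos [0.5352 0.033  0.1703] yaw 76.17 j [0.06 0.4  0.02 1.25 0.   0.3 ] F [-0.2 -0.7 -5. ] w 0.039 tilt [-0.056 -0.    -0.998]
shift now-axes [ 1.4  0.5 15.3] turn -0.19 after-turn axes [ 1.4  0.5 15.3]
```

>>> apply_moves --moves '[[[1, 0.5, 2, -0.2], [0.5, 0.5, 3, 0], [0, 0, 3, 0], [0, 0, 3, 0], [0, 0, 3, 0], [0, 0, 3, 0], [0, 0, 2, 0], [0, 0, 1, 0], [0, 0, 0, 0], [0, 0, 0, 0]]]'

```text
clock: 19.55
eef_pos: [0.5356, 0.0343, 0.1486]
tool_rot: [0.786, 0.618, -0.022, -0.017]
ft_force: [-0.5, 0.3, -5.2]
grip_width: 0.0391
```

Run:
```python
from h import *
go(.5359,.0342,.1306,76.36)
```

```text
t19.55 pos [0.5356 0.0343 0.1486] yaw 76.39 j [ 0.06  0.42 -0.02  1.2   0.    0.3 ] F [-0.5  0.3 -5.2] w 0.0391 tilt [-0.055 -0.    -0.998]
shift now-axes [ 0.2  1.3 18. ] turn 0.03 after-turn axes [ 0.2  1.3 18. ]
```

>>> apply_moves --moves '[[[0, 0.3, 1.5, 0], [0, 0, 1.5, 0], [0, 0, 1.5, 0], [0, 0, 1.5, 0], [0, 0, 1.5, 0], [0, 0, 1, 0], [0, 0, 0.5, 0], [0, 0, 0, 0], [0, 0, 0, 0], [0, 0, 0, 0]]]'

```text
clock: 20.55
eef_pos: [0.5357, 0.0342, 0.1392]
tool_rot: [0.786, 0.618, -0.021, -0.017]
ft_force: [1.1, 0.5, -5.8]
grip_width: 0.0389
```

Run:
```python
from h import *
go(.5359,.0342,.1306,76.36)
```

```text
t20.55 pos [0.5357 0.0342 0.1392] yaw 76.39 j [ 0.06  0.42 -0.03  1.17  0.    0.3 ] F [ 1.1  0.5 -5.8] w 0.0389 tilt [-0.055 -0.    -0.999]
shift now-axes [0.1 0.6 8.5] turn 0.03 after-turn axes [0.1 0.6 8.5]
```

>>> apply_moves --moves '[[[0, 0, 1.5, 0], [0, 0, 1.5, 0], [0, 0, 1.5, 0], [0, 0, 1, 0], [0, 0, 0.5, 0], [0, 0, 0, 0], [0, 0, 0, 0], [0, 0, 0, 0], [0, 0, 0, 0], [0, 0, 0, 0]]]'

```text
clock: 21.55
eef_pos: [0.5355, 0.0342, 0.1328]
tool_rot: [0.786, 0.618, -0.021, -0.017]
ft_force: [-0.8, 0.5, -5.5]
grip_width: 0.039
```

Run:
```python
from h import *
go(.5359,.0342,.1306,76.36)
```

```text
t21.55 pos [0.5355 0.0342 0.1328] yaw 76.39 j [ 0.06  0.43 -0.04  1.16  0.    0.3 ] F [-0.8  0.5 -5.5] w 0.039 tilt [-0.054 -0.    -0.999]
shift now-axes [0.1 0.5 2.1] turn 0.03 after-turn axes [0.1 0.5 2.1]
```

>>> apply_moves --moves '[[[0, 0, 0.5, 0], [0, 0, 0.5, 0], [0, 0, 0.5, 0], [0, 0, 0.5, 0], [0, 0, 0.5, 0], [0, 0, 0.5, 0], [0, 0, 0.5, 0], [0, 0, 0.5, 0], [0, 0, 0.5, 0], [0, 0, 0.5, 0]]]'

```text
clock: 22.55
eef_pos: [0.5353, 0.0343, 0.1311]
tool_rot: [0.786, 0.618, -0.02, -0.016]
ft_force: [-3.2, 0.2, 3.2]
grip_width: 0.0391
```

Run:
```python
from h import *
go(.5359,.0342,.1306,76.36)
```

```text
t22.55 pos [0.5353 0.0343 0.1311] yaw 76.38 j [ 0.06  0.43 -0.05  1.15  0.    0.3 ] F [-3.2  0.2  3.2] w 0.0391 tilt [-0.051  0.    -0.999]
shift now-axes [0.1 0.6 0.4] turn 0.02 after-turn axes [0.1 0.6 0.4]
```

>>> apply_moves --moves '[[[0, 0, 0.8, 0], [0, 0, 0.8, 0], [0, 0, 0.8, 0], [0, 0, 0.8, 0], [0, 0, 0.8, 0], [0, 0, 0.8, 0], [0, 0, 0.8, 0], [0, 0, 0.8, 0], [0, 0, 0.8, 0], [0, 0, 0.8, 0]]]'

```text
clock: 23.55
eef_pos: [0.535, 0.0343, 0.1306]
tool_rot: [0.786, 0.618, -0.018, -0.014]
ft_force: [-4.8, -0.4, 6.1]
grip_width: 0.039
```

Run:
```python
from h import *
go(.5359,.0342,.1306,76.36)
```

```text
t23.55 pos [0.535  0.0343 0.1306] yaw 76.37 j [ 0.06  0.42 -0.05  1.14  0.    0.3 ] F [-4.8 -0.4  6.1] w 0.039 tilt [-0.045  0.001 -0.999]
shift now-axes [ 0.1  0.8 -0. ] turn 0.01 after-turn axes [ 0.1  0.8 -0. ]
```

>>> apply_moves --moves '[[[0, 0.2, 1.4, 0], [0, 0.2, 1.4, 0], [0, 0.2, 1.4, 0], [0, 0.2, 1.4, 0], [0, 0.2, 1.4, 0], [0, 0.2, 1.4, 0], [0, 0.2, 1.4, 0], [0, 0.2, 1.4, 0], [0, 0.2, 1.4, 0], [0, 0.2, 1.4, 0]]]'

```text
clock: 24.55
eef_pos: [0.5349, 0.0342, 0.1305]
tool_rot: [0.786, 0.618, -0.014, -0.013]
ft_force: [-5.9, 0.0, 8.8]
grip_width: 0.0392
```

Run:
```python
from h import *
go(.5359,.0342,.1306,76.36)
```

```text
t24.55 pos [0.5349 0.0342 0.1305] yaw 76.38 j [ 0.06  0.42 -0.06  1.13  0.    0.3 ] F [-5.9  0.   8.8] w 0.0392 tilt [-0.038  0.002 -0.999]
shift now-axes [ 0.2  0.9 -0.2] turn 0.02 after-turn axes [ 0.2  0.9 -0.2]
```

>>> apply_moves --moves '[[[0, 0.3, 2, 0], [0, 0.3, 2, 0], [0, 0.3, 2, 0], [0, 0.3, 2.2, 0], [0, 0.3, 2.2, 0], [0, 0.3, 2.2, 0], [0, 0.3, 2.2, 0], [0, 0.3, 2.2, 0], [0, 0.3, 2.2, 0], [0, 0.3, 2.2, 0]]]'

```text
clock: 25.55
eef_pos: [0.535, 0.0342, 0.1305]
tool_rot: [0.786, 0.618, -0.01, -0.01]
ft_force: [-7.4, 0.5, 14.9]
grip_width: 0.0392
```

Run:
```python
from h import *
go(.5359,.0342,.1306,76.36)
```

```text
t25.55 pos [0.535  0.0342 0.1305] yaw 76.39 j [ 0.06  0.41 -0.07  1.11  0.    0.3 ] F [-7.4  0.5 14.9] w 0.0392 tilt [-0.028  0.003 -1.   ]
shift now-axes [ 0.3  0.9 -0.1] turn 0.03 after-turn axes [ 0.3  0.9 -0.1]
```

>>> apply_moves --moves '[[[0, 0.3, 2.2, 0], [0, 0.3, 2.2, 0], [0, 0.3, 2.2, 0], [0, 0.3, 2.2, 0], [0, 0.3, 2.2, 0], [0, 0.3, 2.2, 0], [0, 0.3, 2.2, 0], [0, 0.3, 2.2, 0], [0, 0.3, 2.2, 0], [0, 0.3, 2.2, 0]]]'

```text
clock: 26.55
eef_pos: [0.5349, 0.0341, 0.1305]
tool_rot: [0.786, 0.618, -0.006, -0.007]
ft_force: [-6.5, -0.4, 15.9]
grip_width: 0.0388
```

Run:
```python
from h import *
go(.5359,.0342,.1306,76.36); w=shot('wrist','w7'); s=shot('scene','s7'); d=shot('side','d7')
f=lambda im,x,y,W,H,s:cv2.resize(im['color'][y:y+H,x:x+W,::-1],(int(W*s),int(H*s)),interpolation=cv2.INTER_CUBIC)
A=f(w,140,60,350,280,1.14); B=f(s,245,190,210,120,1.9); D=f(d,240,120,120,100,3)
o=np.zeros((600,800,3),np.uint8)
for im,x,y in((A,0,0),(B,400,0),(D,0,300)):
    im=im[:600-y,:800-x] if True else im
    if x==0 and y==0: im=im[:300]
    o[y:y+im.shape[0],x:x+im.shape[1]]=im
E_=f(d,270,145,90,70,4.4)[:370]; o[230:230+E_.shape[0],400:400+E_.shape[1]]=E_[:,:400]
cv2.imwrite('pics/c7.png',o); go(.5359,.0342,.1306,76.36)
```

```text
t26.55 pos [0.5349 0.0341 0.1305] yaw 76.39 j [ 0.06  0.4  -0.08  1.1   0.    0.3 ] F [-6.5 -0.4 15.9] w 0.0388 tilt [-0.019  0.003 -1.   ]
shift now-axes [ 0.3  0.9 -0.1] turn 0.03 after-turn axes [ 0.3  0.9 -0.1]
t26.70 pos [0.5349 0.0341 0.1305] yaw 76.40 j [ 0.06  0.4  -0.08  1.1   0.    0.3 ] F [-6.6  0.2 15.8] w 0.0389 tilt [-0.019  0.003 -1.   ]
shift now-axes [ 0.3  0.9 -0.1] turn 0.04 after-turn axes [ 0.3  0.9 -0.1]
```

View pics/c7.png

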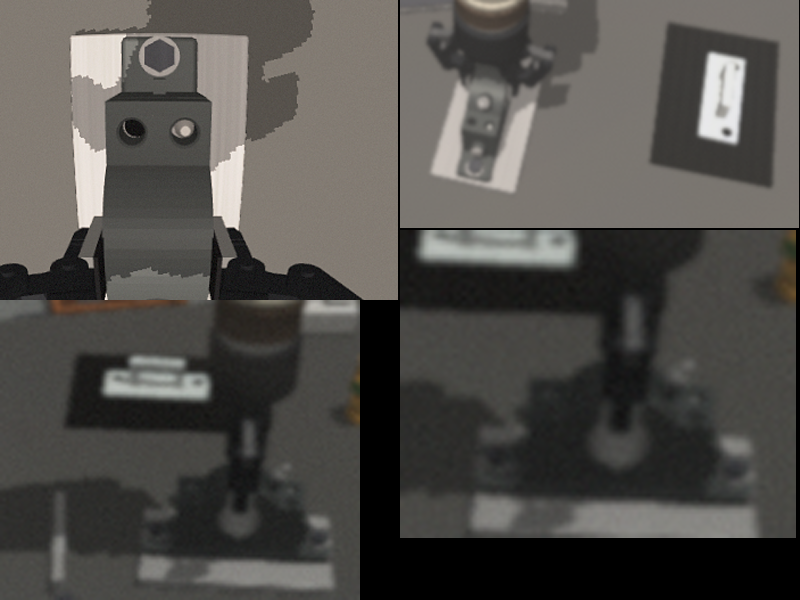

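Composite: the cover lies flat on the mat (crop (720,98)). The cap is shut on the housing with a dowel tip showing in its near hole (183,130), and the boss is at the drain-plug end. Fz is steady at 15.8 N and z at 0.1305. Handing in.

```bash
python3 -c "
from h import *
print(workorder.job_done()); go(.5359,.0342,.1306,76.36)"
```

```text
the job is handed in; nothing more can be done
None
the job is handed in; nothing more can be done
```

The dust cover is off the dowels and lying flat on the rubber mat, let go. The cap is seated on the dowels with its boss at the drain-plug end. I handed in at about 26.7 s, still gripping the cap and pushing down with about 16 N. The hand-in gave no verdict.

**Last checks:**
- **Height and position:** the TCP stood at 0.1305 m, against 0.1306 m expected with the cap home. It was within about 1 mm sideways of my target, and yaw was within 0.1°.
- **Picture:** the last view shows the joint shut and a dowel tip in the near hole. The far hole is hidden by the gripper.
- **Grip and joint load:** the opening was 39 mm. The joint should carry about 21 N, which is the push plus the cap's weight, and that is inside the 10 to 50 N band.

**What was less clean:**
- **Tool lean:** the tool leaned up to 0.055 rad from vertical during the carry. Under the push it went to 0.019, past the 0.030 it had when it took the cap. The cap is therefore either flat with the pads pivoting on it, or tilted by at most about 0.01 rad.
- **Side force:** about 6.5 N along x remained at the end.
- **Scene camera:** it put the housing 2–5 mm away from the wrist camera's estimate. I used the wrist value, and the cap went onto the dowels without resistance.

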